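# Hold the edge sander's tension arm back for a new belt

## Robot

A 7-joint arm with a two-finger parallel gripper is mounted at the origin on the work surface. World frame = base frame: x ahead of the robot, y to its left, z up, the work surface at z = 0. Lengths are in m, angles in rad, forces in N, time in s.
With the tool pointing down it reaches from about 0.4 to 0.85 m from the base axis. Payload 10.4 kg.
Tool frame: the origin (TCP) lies between the finger pads; the fingertips stand 22 mm ahead of it and the grasp point (between the pads) lies 3 mm ahead of it; z points along the fingers, y is the line along which they close (so a half turn about z gives the same grasp; the last joint's range is limited). The gripper opens to 85 mm and grips with 20 to 120 N. Pads are 22 mm wide; open, the fingers measure 114 mm over their backs; the gripper's body (76 mm by 85 mm) begins 54 mm behind the grasp point. The pads swing forward as they close: fully open they stand 13 mm farther back than shut.
Start: joints at [-1.284, 0.332, -0.065, 1.46, 0.022, 1.35, -0.088], TCP at [0.191, 0.595, 0.221] pointing down, gripper open.
Joint ranges: [-2.6, 2.6], [-0.5, 2.12], [-1.47, 1.34], [0.16, 2.42], [-1.27, 4.41], [0.06, 2.06], [-2.6, 2.6]. Speed limits (rad/s): [2.22, 2.22, 2.79, 2.79, 3.14, 3.14, 3.14].

## Interface

Orientations are given as a unit quaternion [x, y, z, w].
In Python, from workcell import manip, camera, ticket, boxes_of, outline_of gives the robot as it stands.
- The arm moves only by the tool carry_out, never from a script. Its argument "deltas" is a list of rows, each a list of 5 numbers: the shift along the tool's x, y, z as a fraction of full scale, then the turn about the tool's z as a fraction of full scale, then the opening, from -1 (shut) to 1 (fully open), so that 0 is half open. In form: [[tx, ty, tz, spin, gripper], ...]. A call has 1 to 20 rows; each row is the pose to reach, as a shift and turn from the pose commanded when the call began, along the tool's axes at that moment; what a row does not reach only later rows make up. Full scale, the value 1, is 150 mm for a shift and 30 degrees for a turn. A row lasts 1/8 s, in which the tool goes at most 62.5 mm and 10.7 degrees, less where a joint would pass 70% of its speed; a pose out of reach is approached as far as the arm can. A call with a number of a shift or a turn outside -1 to 1 is refused whole. A call with a gripper value outside its range is refused whole. The fingers move at their own pace and stop on an object; "force" is the grip in N (left out, the last holds). Time passes only in rows, so rows that repeat a pose let the fingers close. It gives the time, the measured TCP pose, the force, the opening and the grip force at its end, in the units of the state.
- manip.get_obs(): the state, without advancing time (a new reading comes with each control period).
- camera(name): name is "side" or "top"; returns a dict with "img" (400x640x3 uint8, red, green, blue), "depth" (400x640 float32, m along the optical axis (not along the pixel's ray), 0 where there is no reading), "vertical_fov" (degrees; the focal length in pixels is half the picture's height over the tangent of half this angle, whatever the lens; pixels are square), "cx", "cy" (the principal point, pixels), "R" (3x3) and "t" (3): a world point X has camera coordinates R X + t. Camera axes: x right, y down, z forward; pixel columns grow to the right and rows downward; lengths in m; the calibration is good to about 2 mm. A picture is of the moment at which its call begins.
- ticket.hand_in(): hands the job in; it is judged then, once.
Trained networks look in a picture, given as the dict that the camera call returned (one of the last four; its "shot" number tells which), for a name from the list of things; names that differ only in an ending like _2 or _b are one class to them, and where a whole thing is asked for, a point or a joint stands for the part that bears it (a point fixed in the world has none). Each returns a list of dicts, best first, with "conf" (0 to 1); they miss things now and then, are a little off and sometimes report something else, mostly with a low value. They report only what shows in the picture. A call takes as long as a camera call.
- boxes_of(query, picture): "position" ([x, y, z] in m, in world coordinates, good to about 4 mm: the middle of the surface that is visible of it).
- outline_of(query, picture): "region" (400x640 bool, what is visible of it).
The state is a dict: "clock": time; "joint_pos": joint angles; "joint_velocities": joint speeds; "tau": joint torques, N m; "position": TCP position; "ee_rot": TCP orientation; "ft_force": force on the tool from outside, world axes, zero at the start; "torque": the same for the moment, N m; "grip_width": opening from 0.0 (shut) to 1.0 (fully open); "grasp_force": force on a finger pad.
Only numpy, scipy, OpenCV 4.12 (cv2) and the standard library are available. Lean on these libraries where they do the work, as an engineer would, in place of code of your own. Each camera call takes 0.05 s, during which the arm holds its last target. There are 200 camera calls.

## Task

A new belt is about to go on the bench edge sander: slacken the two wing knobs that lock the tension arm, turning each anticlockwise to its end stop (either one first), then push the arm's upright lever back against its spring, away from the platen, past the click of the safety catch and as far as it goes. Finish while holding it there, hand still on the lever, because the catch alone lets the arm come part-way back. Leave the offcut and the wrench on the deck, and the nail tin and glue jar beside it, where they are.

Things in the scene. Friction and masses are not known exactly. Their poses are not given: they have to be found in the camera images.
- sander: the edge sander: grey cast deck plate 360 (its x) x 440 (its y) x 14 mm lying on the bench, fixed but placed and turned anew each time; origin at the underside of the deck's centre, x away from the operator, y to the left, z up. Along its front stand the black drive drum (right), the steel platen and, on the tension arm, the aluminium idler drum (left), all up to 90 mm above the bench (97 with their nuts). Behind them lies the tension arm
- lever_pivot (a point): fixed point on the vertical pivot axis of the tension arm, 60 mm above the bench; the lever is 150 mm from this axis
- lever_grip (a point): centre of the black upright grip at the free end of the tension arm's lever: a round post 24 to 26 mm across, its grip from 56 to 122 mm above the bench, this point at 90 mm. It stands behind the platen, 150 mm from the pivot, to the right of it; it moves on an arc about the pivot, away from the platen (the deck's +x), as the arm is pushed back
- tension_arm (a joint): angle of the tension arm, rad: 0 = at rest (spring out), grows anticlockwise seen from above as the lever is pushed back; the catch clicks in at 0.22 and then keeps the arm from returning below 0.22; 0.32 = hard end stop (48 mm of lever travel). Locked at 0 while either knob is tight. Freed, the spring pushes back at the lever with about 9 N at 0 and 15 N at 0.32
- catch (a joint): angle of the sprung safety catch (pawl at the rear rim of the quadrant, 22 to 34 mm above the bench), rad: about 0 = nose lying in, up to 0.15 = lifted while the arm's tooth passes; needs no handling
- knob_left_grip (a point): grip point of the left wing knob: on the knob's vertical axis, half-way up its wing. The wing is a black plastic bar 56 mm long (this point's x axis), 14 mm wide (y axis) and 24 mm high, 36 mm above the steel quadrant plate; z is up. It sits on a short steel stem above its locking dog, a steel disc that lies on the quadrant
- knob_left (a joint): turn of the left wing knob, rad: 0 = fully tight, grows as it is turned anticlockwise seen from above, 1.4 = slack, its end stop. Starts between 0 and 0.2. It turns stiffly (about 0.15 N m), stays where it is left and at constant height; turning it out draws the steel locking dog under it up and out of its pocket in the quadrant
- knob_right_grip (a point): grip point of the right (the one nearer the lever) wing knob: on the knob's vertical axis, half-way up its wing. The wing is a black plastic bar 56 mm long (this point's x axis), 14 mm wide (y axis) and 24 mm high, 36 mm above the steel quadrant plate; z is up. It sits on a short steel stem above its locking dog, a steel disc that lies on the quadrant
- knob_right (a joint): turn of the right wing knob, rad: 0 = fully tight, grows as it is turned anticlockwise seen from above, 1.4 = slack, its end stop. Starts between 0 and 0.2. It turns stiffly (about 0.15 N m), stays where it is left and at constant height; turning it out draws the steel locking dog under it up and out of its pocket in the quadrant
- offcut: bystander: loose pale wood offcut 70 x 36 x 24 mm lying on the rear right of the sander's deck; origin at its underside
- wrench: bystander: loose 130 mm steel wrench lying on the rear right of the sander's deck; origin at its underside
- nail_tin: bystander: open steel tin of nails, 90 mm across, 85 mm high, standing on the bench left or right of the sander; origin at its underside
- glue_jar: bystander: closed jar 68 mm across, 85 mm high, standing on the bench on the sander's other side; origin at its underside

How it is judged:
By the outcome, as a careful person would: the job done as asked, in the order asked, and still so for the second after the job is handed in, while the arm keeps its last pose, push and grip.
It also fails if it takes over 51 s, if anything falls off the work surface, if the arm or the gripper's body presses on something with over 40 N, if the wrist force passes 120 N, or if a joint passes its speed limit or range.

## Working session

There is one attempt and no reset: what is moved stays moved. The work goes in short steps, Python scripts to look and compute and a tool call to move; the robot and the scene stay as the last step left them, time stands still between calls to the robot, and variables do not carry over. Pictures are saved under pics/ and viewed, at most 10 in all, crops included, and the job is handed in when it is done.

Besides the shell and the picture viewer there is one more tool, called after "Call:" by a JSON object that holds its "name" and its "arguments", one argument or row to a line. carry_out: Moves the arm, as the interface text tells. Its arguments: {"type":"object","properties":{"deltas":{"type":"array","items":{"type":"array","items":{"type":"number"}}},"force":{"type":"number"}},"required":["deltas"]}

```bash
mkdir -p pics; cat > h.py <<'E'
from workcell import manip, camera, ticket, boxes_of, outline_of
import numpy as np, cv2
def K(p): return 200/np.tan(np.radians(p["vertical_fov"])/2)
def save(p,n): cv2.imwrite("pics/"+n,p["img"][:,:,::-1])
def cloud(p):
    f=K(p); v,u=np.mgrid[:400,:640]; z=p["depth"]
    c=np.stack([(u-p["cx"])/f*z,(v-p["cy"])/f*z,z],-1)
    return (c-np.array(p["t"]))@np.array(p["R"])
def pix(p,X):
    c=np.array(p["R"])@X+p["t"]; return c[:2]/c[2]*K(p)+[p["cx"],p["cy"]]
E
python3 - <<'E'
from h import *
o=manip.get_obs(); print({k:np.round(v,3) for k,v in o.items()})
for n in("top","side"):
    p=camera(n); save(p,n+"1.png"); print(n,np.round(p["R"],3).tolist(),np.round(p["t"],3),K(p))
    C=cloud(p)
    for q in("sander","lever_grip","knob_left_grip","knob_right_grip","offcut","wrench","nail_tin","glue_jar","tension_arm","catch"):
        for b in boxes_of(q,p)[:2]: print(q,round(b["conf"],2),np.round(b["position"],3),np.round(pix(p,np.array(b["position"]))))
E
```

```text
{'clock': np.float64(0.0), 'joint_pos': array([-1.284,  0.333, -0.065,  1.461,  0.022,  1.35 , -0.088]), 'joint_velocities': array([-0.001, -0.   , -0.001, -0.001,  0.002, -0.001, -0.   ]), 'tau': array([-0.0000e+00, -6.2545e+01,  4.9000e-02, -3.9161e+01,  1.6000e-02,
        1.0000e-02, -0.0000e+00]), 'position': array([0.19 , 0.595, 0.22 ]), 'ee_rot': array([ 0.154,  0.988, -0.001, -0.   ]), 'ft_force': array([ 0.188,  0.266, -1.095]), 'torque': array([-0.008, -0.016, -0.029]), 'grasp_force': np.float64(0.0), 'grip_width': np.float64(1.001)}
top [[0.028, -1.0, -0.014], [-0.999, -0.027, -0.037], [0.036, 0.015, -0.999]] [-0.05   0.515  1.31 ] 427.5164323572658
sander 0.83 [ 0.509 -0.037  0.013] [319. 201.]
lever_grip 0.83 [0.524 0.07  0.027] [284. 195.]
knob_left_grip 0.41 [0.579 0.123 0.075] [265. 175.]
knob_left_grip 0.21 [0.584 0.018 0.074] [301. 174.]
knob_right_grip 0.46 [0.574 0.024 0.07 ] [299. 178.]
offcut 0.51 [ 0.643 -0.1    0.041] [341. 157.]
wrench 0.68 [ 0.573 -0.177  0.02 ] [365. 181.]
nail_tin 0.84 [0.425 0.37  0.054] [182. 225.]
glue_jar 0.78 [ 0.51  -0.459  0.087] [465. 204.]
tension_arm 0.7 [0.528 0.072 0.026] [283. 193.]
side [[-0.998, -0.062, -0.016], [-0.031, 0.686, -0.727], [0.056, -0.725, -0.687]] [0.528 0.098 1.188] 454.90652700078334
sander 0.86 [0.508 0.019 0.011] [327. 240.]
lever_grip 0.72 [0.508 0.08  0.024] [326. 254.]
knob_left_grip 0.49 [0.581 0.132 0.073] [294. 256.]
knob_right_grip 0.79 [0.579 0.03  0.064] [299. 228.]
offcut 0.78 [ 0.644 -0.089  0.036] [280. 203.]
offcut 0.22 [0.422 0.377 0.051] [361. 361.]
wrench 0.78 [ 0.579 -0.181  0.021] [306. 186.]
wrench 0.24 [0.513 0.081 0.024] [324. 254.]
nail_tin 0.7 [0.424 0.378 0.053] [360. 361.]
nail_tin 0.21 [0.512 0.08  0.022] [324. 255.]
glue_jar 0.97 [ 0.509 -0.445  0.055] [334. 127.]
tension_arm 0.85 [0.51  0.082 0.022] [325. 255.]
catch 0.45 [0.631 0.034 0.029] [279. 238.]
```

```bash
python3 - <<'E'
from h import *
p=camera("top");q=camera("side")
np.set_printoptions(suppress=True,precision=4)
a=p["img"][110:270,220:400]; b=q["img"][140:320,240:420]
cv2.imwrite("pics/t2.png",cv2.resize(a,(792,594*160*4//160*0+int(160*4.4/1.2*1.0)),interpolation=3)[:,:,::-1]) if 0 else cv2.imwrite("pics/t2.png",cv2.resize(a,None,fx=3.7,fy=3.7,interpolation=2)[:,:,::-1])
cv2.imwrite("pics/s2.png",cv2.resize(b,None,fx=3.3,fy=3.3,interpolation=2)[:,:,::-1])
for n,pp in(("t",p),("s",q)):
    C=cloud(pp)
    for k in("knob_left_grip","knob_right_grip"):
        for r in outline_of(k,pp)[:2]:
            m=r["region"]; X=C[m&(pp["depth"]>0)]; X=X[X[:,2]>.062]
            if len(X)<5: continue
            rc=cv2.minAreaRect((X[:,:2]*1000).astype(np.float32))
            d=np.linalg.svd(X[:,:2]-X[:,:2].mean(0))[2][0] if len(X)<3000 else 0
            print(n,k,round(r["conf"],2),m.sum(),X.mean(0),"ztop",np.percentile(X[:,2],[5,50,95]),rc,np.degrees(np.arctan2(d[1],d[0])))
    # high thing: lever post ~0.122
    m=(C[...,2]>.105)&(C[...,2]<.14)&(C[...,0]>.35)&(C[...,0]<.75)&(abs(C[...,1])<.3)
    nn,l,s,ce=cv2.connectedComponentsWithStats(m.astype(np.uint8))
    for i in range(1,nn):
        if s[i,4]>4: print("high",s[i],C[l==i].mean(0))
    # deck
    r=outline_of("sander",pp)[0]["region"]; X=C[r&(abs(C[...,2]-.014)<.008)]
    print("deck",cv2.minAreaRect((X[:,:2]*1000).astype(np.float32)))
E
```

```text
high [325 197   8   9  56] [ 0.5056 -0.066   0.1194]
deck ((525.603759765625, -35.07872009277344), (360.4639587402344, 440.8287658691406), 8.490667343139648)
s knob_left_grip 0.72 232 [0.5833 0.1302 0.0708] ztop [0.0631 0.072  0.0758] ((583.6912841796875, 128.08425903320312), (54.012901306152344, 16.430644989013672), 38.60407638549805) 38.39193057118474
s knob_right_grip 0.8 216 [0.5751 0.029  0.0706] ztop [0.0631 0.0717 0.0752] ((575.0579833984375, 27.4249267578125), (18.176490783691406, 52.896060943603516), 80.64127349853516) 174.10445546313986
high [325 185   9  10  74] [ 0.5063 -0.0609  0.1163]
deck ((526.2877807617188, -33.00965881347656), (359.9046936035156, 445.42791748046875), 8.59300422668457)
```

View pics/t2.png

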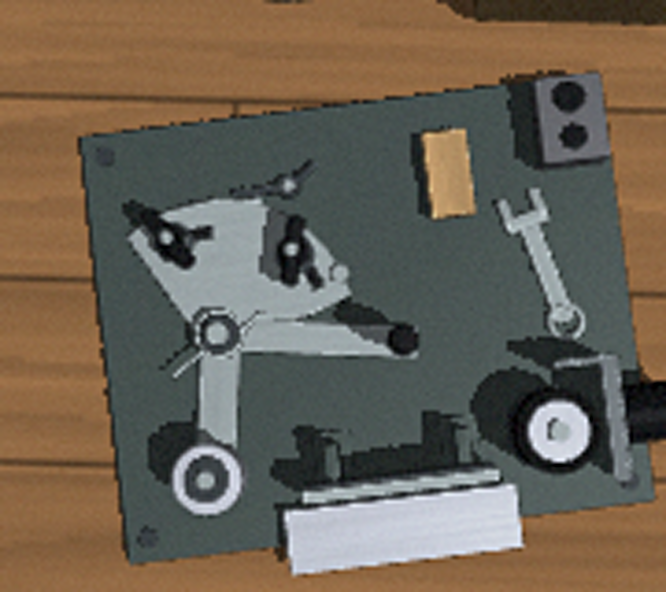

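View pics/s2.png

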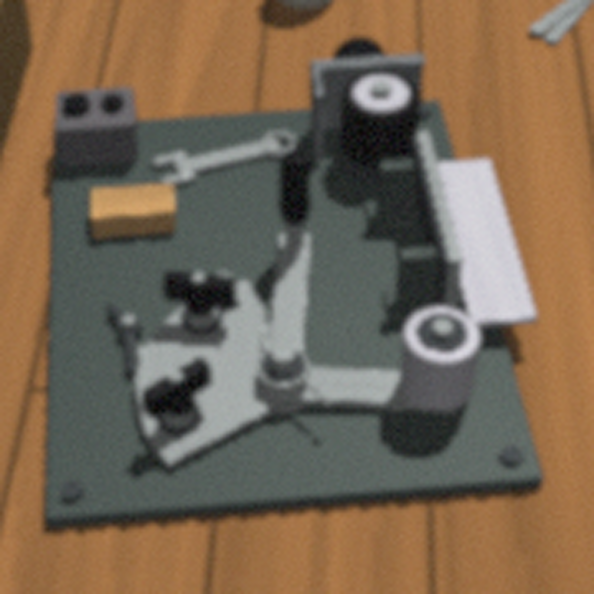

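Crops: top-view stem dots sit at crop (167,237) on the left knob and (291,250) on the right. The lever grip is at (403,340) and the pivot at (215,333). The side view shows both wings clear of anything nearby. Next I'll triangulate these.

```bash
python3 - <<'E'
from h import *
np.set_printoptions(suppress=True,precision=4)
p=camera("top");q=camera("side")
def ray(p,u,v):
    R=np.array(p["R"]);d=R.T@np.array([(u-p["cx"])/K(p),(v-p["cy"])/K(p),1]);return -R.T@np.array(p["t"]),d
def at(p,u,v,z): c,d=ray(p,u,v); return c+d*(z-c[2])/d[2]
def cr(a,o,s): return (np.array(a)+.5)/s-.5+o
T={"L":(167,237),"R":(291,250),"lev":(403,338),"piv":(215,333)}
S={"L":(180,384),"R":(199,276),"lev":(296,160),"piv":(282,360)}
for k in T:
    t=cr(T[k],[220,110],3.7); s=cr(S[k],[240,140],3.3)
    (a,d),(b,e)=ray(p,*t),ray(q,*s)
    x=np.linalg.lstsq(np.stack([d,-e],1),b-a,rcond=None)[0]
    print(k,"tri",(a+d*x[0]+b+e*x[1])/2,"gap",np.linalg.norm(a+d*x[0]-b-e*x[1]),[at(p,*t,z) for z in(.06,.077,.122)])
# wing orientation from black pixels above quadrant in each view
for n,pp in(("t",p),("s",q)):
    C=cloud(pp); dark=(pp["img"].max(2)<60)
    for k,c in(("L",(.583,.130)),("R",(.577,.027))):
        m=(C[...,2]>.067)&(C[...,2]<.09)&(np.hypot(C[...,0]-c[0],C[...,1]-c[1])<.036)
        X=C[m]; r=cv2.minAreaRect((X[:,:2]*1000).astype(np.float32)); d=np.linalg.svd(X[:,:2]-X[:,:2].mean(0),full_matrices=False)[2][0]
        print(n,k,len(X),X.mean(0),np.percentile(X[:,2],[50,95]),r,np.degrees(np.arctan2(d[1],d[0])))
E
```

```text
L tri [0.5821 0.1248 0.0649] gap 0.0025000861708408648 [array([0.5838, 0.1256, 0.06  ]), array([0.5823, 0.1231, 0.077 ]), array([0.5782, 0.1167, 0.122 ])]
R tri [0.5754 0.0245 0.0745] gap 0.0012186466901903661 [array([0.576 , 0.0254, 0.06  ]), array([0.5745, 0.0243, 0.077 ]), array([0.5707, 0.0215, 0.122 ])]
lev tri [ 0.5058 -0.066   0.1164] gap 0.00033551550183250187 [array([ 0.5077, -0.0665,  0.06  ]), array([ 0.5072, -0.0663,  0.077 ]), array([ 0.5058, -0.0659,  0.122 ])]
piv tri [0.5085 0.0855 0.0504] gap 0.0012753953551326298 [array([0.5076, 0.0845, 0.06  ]), array([0.5071, 0.0826, 0.077 ]), array([0.5057, 0.0776, 0.122 ])]
t L 87 [0.5826 0.1241 0.073 ] [0.0728 0.0771] ((581.9469604492188, 123.8908920288086), (55.56166076660156, 13.688749313354492), 40.389305114746094) -139.46687038739987
t R 89 [0.5748 0.0238 0.0727] [0.0727 0.0772] ((575.5574340820312, 23.67966079711914), (13.582235336303711, 54.056819915771484), 85.52381134033203) 175.51148089660637
s L 131 [0.5827 0.1281 0.0723] [0.0724 0.0763] ((583.3565673828125, 126.92561340332031), (55.137699127197266, 15.061028480529785), 40.69966506958008) 40.168443092655124
s R 113 [0.5756 0.028  0.0719] [0.0722 0.0758] ((576.0626831054688, 25.71355628967285), (18.783376693725586, 55.761478424072266), 84.77877044677734) 175.11262050744054
```

Call:
{"name": "carry_out", "arguments": {
  "deltas": [
    [0.1,0,0,0.33,0],
    [0.1,0,0,0.66,0],
    [0.1,0,0,1,0]
  ],
  "force": 60
}}

```text
clock: 1.98
position: [0.176, 0.5999, 0.2205]
ee_rot: [0.407, 0.913, 0.0, -0.0]
ft_force: [0.0, -0.3, -0.2]
grip_width: 0.499
grasp_force: 0.0
```

Call:
{"name": "carry_out", "arguments": {
  "deltas": [
    [-0.927,-0.119,0,1,0],
    [-0.927,-0.119,0,1,0],
    [-0.927,-0.119,0,1,0],
    [-0.927,-0.119,0,1,0]
  ]
}}

```text
clock: 2.48
position: [0.2574, 0.4843, 0.221]
ee_rot: [0.628, 0.778, 0.0, -0.0]
ft_force: [-0.6, 0.3, 0.7]
grip_width: 0.499
grasp_force: 0.0
```

Call:
{"name": "carry_out", "arguments": {
  "deltas": [
    [-0.862,0.36,0,1,0],
    [-0.862,0.36,0,1,0],
    [-0.862,0.36,0,1,0],
    [-0.862,0.36,0,1,0]
  ]
}}

```text
clock: 2.98
position: [0.3367, 0.3705, 0.2207]
ee_rot: [0.807, 0.591, 0.0, -0.0]
ft_force: [-1.6, 0.6, 0.4]
grip_width: 0.502
grasp_force: 0.0
```

Call:
{"name": "carry_out", "arguments": {
  "deltas": [
    [-0.566,0.743,0,1,0],
    [-0.566,0.743,0,1,0],
    [-0.566,0.743,0,1,0],
    [-0.566,0.743,0,1,0]
  ]
}}

```text
clock: 3.48
position: [0.4168, 0.2564, 0.2205]
ee_rot: [0.932, 0.363, 0.0, -0.0]
ft_force: [0.3, 0.5, 0.2]
grip_width: 0.497
grasp_force: 0.0
```

Call:
{"name": "carry_out", "arguments": {
  "deltas": [
    [-0.119,0.927,0,1,0],
    [-0.119,0.927,0,1,0],
    [-0.119,0.927,0,1,0],
    [-0.119,0.927,0,1,0]
  ]
}}

```text
clock: 3.98
position: [0.4971, 0.142, 0.2202]
ee_rot: [0.994, 0.111, -0.0, 0.0]
ft_force: [0.1, -0.3, 0.6]
grip_width: 0.501
grasp_force: 0.0
```

Call:
{"name": "carry_out", "arguments": {
  "deltas": [
    [0.349,0.871,0,0.577,0],
    [0.349,0.871,0,0.577,0],
    [0.349,0.871,0,0.577,0],
    [0.349,0.871,0.3,0.577,0],
    [0.349,0.871,0.6,0.577,0],
    [0.349,0.871,0.6,0.577,0]
  ]
}}

```text
clock: 4.72
position: [0.5736, 0.027, 0.1275]
ee_rot: [0.999, -0.039, -0.003, 0.0]
ft_force: [0.3, 0.5, 1.0]
grip_width: 0.5
grasp_force: 0.0
```

```bash
python3 - <<'E'
from h import *
o=manip.get_obs(); print(o["position"],o["ee_rot"],o["joint_pos"])
q=camera("side")
b=q["img"][170:290,230:370]
cv2.imwrite("pics/s3.png",cv2.resize(b,None,fx=4,fy=4,interpolation=2)[:,:,::-1])
E
```

```text
[0.57359492 0.02703518 0.12747657] [ 9.99218060e-01 -3.94014107e-02 -3.27827356e-03  2.26493077e-04] [-0.6548322   0.33557015  0.63951481  1.73877086 -0.21753266  1.14569433
 -1.59995986]
```

View pics/s3.png

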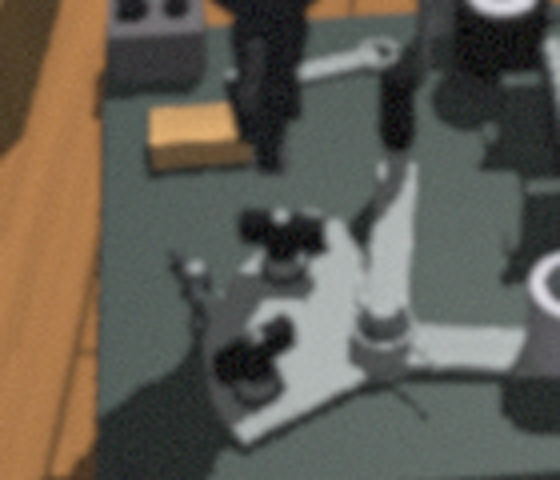

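The hand is above the right wing, seen at crop (285,230), with the fingers hanging clear above it. Going down to grasp.

Call:
{"name": "carry_out", "arguments": {
  "deltas": [
    [0.008,0.015,0.2,0,0],
    [0.008,0.015,0.397,0,0],
    [0.008,0.015,0.397,0,0],
    [0.008,0.015,0.397,0,-1],
    [0.008,0.015,0.397,0,-1],
    [0.008,0.015,0.397,0,-1],
    [0.008,0.015,0.397,0,-1],
    [0.008,0.015,0.397,0,-1]
  ],
  "force": 60
}}

```text
clock: 5.78
position: [0.5772, 0.0214, 0.071]
ee_rot: [0.999, -0.044, 0.0, -0.0]
ft_force: [-0.2, 0.2, -0.3]
grip_width: 0.003
grasp_force: 0.0
```

```bash
python3 - <<'E'
from h import *
o=manip.get_obs(); print(o["position"],o["grip_width"],o["grasp_force"],o["ft_force"])
q=camera("side");t=camera("top")
b=q["img"][170:290,230:370]; a=t["img"][130:250,230:370]
cv2.imwrite("pics/s4.png",cv2.resize(np.hstack([b,a]),None,fx=2.8,fy=2.8,interpolation=2)[:,:,::-1])
E
```

```text
[0.57717213 0.02135989 0.07103397] 0.0027374514984899695 0.0 [-0.23332806  0.1882559  -0.30740972]
```

View pics/s4.png

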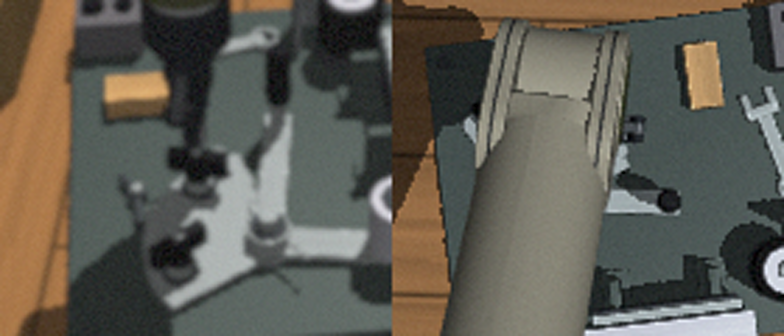

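The fingers shut on nothing: their tips show at about (195,150), right at or behind the wing's upper edge. I'll measure where they actually are.

```bash
python3 - <<'E'
from h import *
np.set_printoptions(suppress=True,precision=3)
q=camera("side"); C=cloud(q)
o=manip.get_obs(); P=o["position"]
for dz in(.05,.0,-.022): print(pix(q,P+[0,0,dz]))
for v in range(200,234,2):
    print(v,[tuple(np.round(C[v,u],3)) for u in(296,299,302)], q["img"][v,299])
print(outline_of("knob_right_grip",q)[0]["region"].sum(), [np.round(b["position"],3) for b in boxes_of("knob_right_grip",q)])
E
```

```text
[298.756 209.164]
[299.685 223.379]
[300.076 229.37 ]
200 [(np.float64(0.576), np.float64(0.065), np.float64(0.192)), (np.float64(0.57), np.float64(0.059), np.float64(0.187)), (np.float64(0.565), np.float64(0.043), np.float64(0.172))] [24 25 30]
202 [(np.float64(0.576), np.float64(0.065), np.float64(0.186)), (np.float64(0.571), np.float64(0.056), np.float64(0.177)), (np.float64(0.565), np.float64(0.042), np.float64(0.165))] [24 27 33]
204 [(np.float64(0.576), np.float64(0.067), np.float64(0.181)), (np.float64(0.572), np.float64(0.05), np.float64(0.165)), (np.float64(0.566), np.float64(0.04), np.float64(0.156))] [20 21 15]
206 [(np.float64(0.577), np.float64(0.063), np.float64(0.171)), (np.float64(0.573), np.float64(0.04), np.float64(0.15)), (np.float64(0.566), np.float64(0.039), np.float64(0.149))] [32 34 33]
208 [(np.float64(0.577), np.float64(0.065), np.float64(0.166)), (np.float64(0.57), np.float64(0.068), np.float64(0.17)), (np.float64(0.566), np.float64(0.041), np.float64(0.144))] [41 33 40]
210 [(np.float64(0.575), np.float64(0.083), np.float64(0.177)), (np.float64(0.57), np.fl
[... 1549 characters left out ...]
np.float64(0.072)), (np.float64(0.57), np.float64(0.031), np.float64(0.071))] [37 37 38]
228 [(np.float64(0.586), np.float64(0.032), np.float64(0.064)), (np.float64(0.578), np.float64(0.033), np.float64(0.066)), (np.float64(0.57), np.float64(0.034), np.float64(0.068))] [27 26 27]
230 [(np.float64(0.586), np.float64(0.032), np.float64(0.057)), (np.float64(0.578), np.float64(0.033), np.float64(0.059)), (np.float64(0.571), np.float64(0.032), np.float64(0.058))] [26 25 29]
232 [(np.float64(0.587), np.float64(0.031), np.float64(0.048)), (np.float64(0.579), np.float64(0.031), np.float64(0.05)), (np.float64(0.571), np.float64(0.031), np.float64(0.049))] [21 20 23]
232 [array([0.576, 0.028, 0.064])]
```

Call:
{"name": "carry_out", "arguments": {
  "deltas": [
    [0,0,-0.2,0,-1],
    [0,0,-0.4,0,-1],
    [0,0,-0.4,0,-1],
    [0,0,-0.4,0,-1]
  ]
}}

```text
clock: 6.52
position: [0.5768, 0.0215, 0.1304]
ee_rot: [0.999, -0.044, -0.0, -0.0]
ft_force: [-1.0, -0.0, -0.3]
grip_width: -0.003
grasp_force: 0.0
```

```bash
python3 - <<'E'
from h import *
np.set_printoptions(suppress=True,precision=3)
q=camera("side"); C=cloud(q)
o=manip.get_obs(); P=o["position"]; print(P,o["grip_width"])
for dz in(.05,.0,-.022): print(pix(q,P+[0,0,dz]))
for v in range(190,236,2): print(v,C[v,296],C[v,299], q["img"][v,299])
b=q["img"][170:270,250:350]
cv2.imwrite("pics/s5.png",cv2.resize(b,None,fx=5,fy=5,interpolation=2)[:,:,::-1])
E
```

```text
[0.577 0.021 0.13 ] -0.0019105209889892464
[297.81  191.224]
[298.802 206.511]
[299.219 212.942]
190 [0.572 0.078 0.234] [0.571 0.04  0.2  ] [18 29 31]
192 [0.572 0.08  0.23 ] [0.569 0.059 0.211] [21 25 32]
194 [0.572 0.085 0.228] [0.569 0.06  0.206] [26 26 23]
196 [0.574 0.071 0.21 ] [0.569 0.06  0.2  ] [25 27 27]
198 [0.58  0.033 0.168] [0.57  0.054 0.188] [42 45 45]
200 [0.58  0.035 0.164] [0.573 0.038 0.167] [39 40 44]
202 [0.581 0.035 0.158] [0.573 0.037 0.159] [38 34 39]
204 [0.581 0.035 0.151] [0.574 0.037 0.153] [45 47 45]
206 [ 0.602 -0.104  0.013] [ 0.593 -0.102  0.015] [81 90 86]
208 [ 0.601 -0.091  0.017] [ 0.593 -0.096  0.013] [88 98 92]
210 [ 0.6   -0.085  0.015] [ 0.591 -0.084  0.017] [89 97 95]
212 [ 0.6   -0.08   0.012] [ 0.591 -0.079  0.014] [87 98 93]
214 [ 0.599 -0.075  0.009] [ 0.59  -0.07   0.015] [ 89 102  95]
216 [ 0.598 -0.065  0.012] [ 0.59  -0.063  0.014] [88 98 93]
218 [ 0.597 -0.051  0.017] [ 0.589 -0.055  0.013] [88 99 92]
220 [ 0.596 -0.048  0.013] [ 0.588 -0.047  0.014] [90 99 96]
222 [0.587 0.02  0.074] [ 0.588 -0.042  0.011] [125 132 130]
224 [0.586 0.025 0.072] [0.578 0.027 0.075] [144 150 149]
226 [0.585 0.032 0.072] [0.578 0.03  0.07 ] [58 57 58]
228 [0.586 0.032 0.064] [0.578 0.032 0.065] [19 26 27]
230 [0.587 0.03  0.055] [0.579 0.032 0.057] [ 9 13  7]
232 [0.587 0.031 0.049] [0.579 0.03  0.048] [22 16 16]
234 [0.588 0.025 0.035] [0.578 0.038 0.049] [29 27 25]
```

View pics/s5.png

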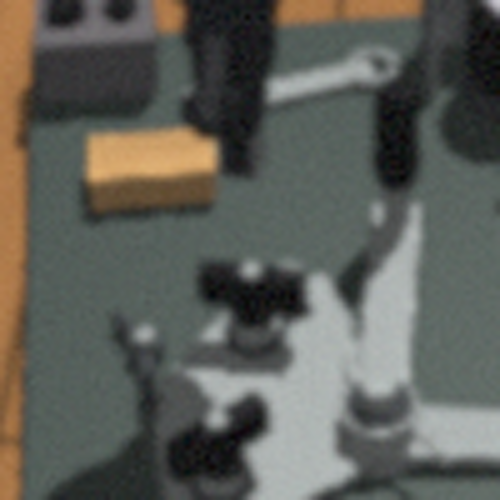

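The side depth puts the shut fingertips at about z 0.13–0.15 while the TCP reads 0.130. They really stand roughly 30–40 mm higher than the given 22 mm ahead of the TCP would put them, so they closed above the wing. I'll go deeper in stages and watch the force.

Call:
{"name": "carry_out", "arguments": {
  "deltas": [
    [-0.012,-0.021,0,0,0],
    [-0.012,-0.021,0,0,0],
    [-0.012,-0.021,0.3,0,0],
    [-0.012,-0.021,0.4,0,0],
    [-0.012,-0.021,0.45,0,0],
    [-0.012,-0.021,0.5,0,0],
    [-0.012,-0.021,0.5,0,0]
  ]
}}

```text
clock: 7.45
position: [0.5758, 0.0246, 0.0562]
ee_rot: [0.999, -0.044, 0.0, -0.0]
ft_force: [0.1, 0.1, -0.1]
grip_width: 0.498
grasp_force: 0.0
```

```bash
python3 - <<'E'
from h import *
np.set_printoptions(suppress=True,precision=3)
q=camera("side"); C=cloud(q)
o=manip.get_obs(); P=o["position"]; print(P,o["grip_width"],o["ft_force"])
for v in range(206,240,2): print(v,C[v,293],C[v,296],C[v,299], q["img"][v,299])
b=q["img"][170:270,250:350]
cv2.imwrite("pics/s6.png",cv2.resize(b,None,fx=5,fy=5,interpolation=2)[:,:,::-1])
E
```

```text
[0.576 0.025 0.056] 0.5050852541836771 [ 0.372 -0.141  0.38 ]
206 [0.583 0.068 0.175] [0.577 0.065 0.172] [0.569 0.068 0.176] [23 22 25]
208 [0.583 0.075 0.175] [0.576 0.074 0.175] [0.57  0.064 0.166] [13 21 21]
210 [0.582 0.079 0.173] [0.576 0.073 0.167] [0.572 0.052 0.148] [30 32 31]
212 [0.582 0.082 0.17 ] [0.576 0.075 0.163] [0.573 0.049 0.138] [29 30 31]
214 [0.582 0.088 0.169] [0.575 0.089 0.17 ] [0.57  0.076 0.158] [20 24 25]
216 [0.582 0.091 0.166] [0.574 0.094 0.169] [0.568 0.089 0.164] [38 35 40]
218 [0.582 0.093 0.161] [0.575 0.094 0.162] [0.569 0.084 0.153] [27 29 29]
220 [0.583 0.085 0.146] [0.576 0.088 0.15 ] [0.57  0.081 0.144] [26 26 28]
222 [0.584 0.084 0.139] [0.577 0.085 0.14 ] [0.57  0.085 0.141] [29 24 27]
224 [0.585 0.078 0.126] [0.578 0.077 0.125] [0.57  0.084 0.133] [31 31 31]
226 [0.586 0.077 0.119] [0.578 0.079 0.12 ] [0.571 0.082 0.124] [33 32 33]
228 [0.594 0.03  0.062] [0.582 0.057 0.091] [0.574 0.062 0.097] [31 29 32]
230 [0.594 0.03  0.055] [0.582 0.059 0.085] [0.574 0.061 0.088] [33 32 36]
232 [ 0.6   -0.     0.015] [0.582 0.06  0.079] [0.575 0.06  0.08 ] [38 40 37]
234 [0.597 0.018 0.026] [0.589 0.021 0.031] [0.579 0.035 0.046] [39 44 40]
236 [0.597 0.023 0.024] [0.587 0.032 0.035] [0.579 0.036 0.039] [73 74 75]
238 [0.596 0.03  0.025] [0.587 0.035 0.031] [0.579 0.038 0.034] [68 75 73]
```

View pics/s6.png

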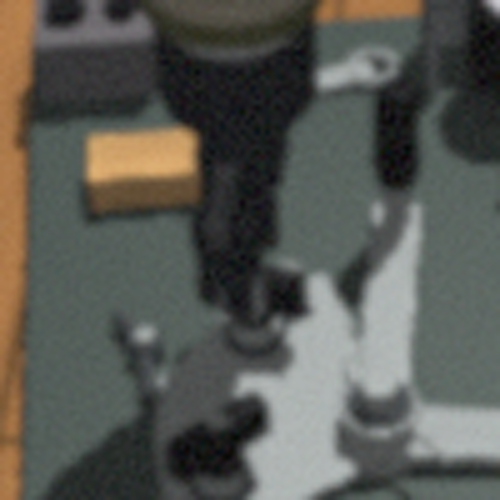

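The near fingertip shows at y 0.060, z 0.077 with the TCP at 0.056, so the real tips are about 37 mm higher than nominal. They straddle the wing. Going 24 mm lower and closing.

Call:
{"name": "carry_out", "arguments": {
  "deltas": [
    [0,0,0.08,0,0],
    [0,0,0.16,0,0],
    [0,0,0.16,0,0],
    [0,0,0.16,0,-0.8],
    [0,0,0.16,0,-0.8],
    [0,0,0.16,0,-0.8],
    [0,0,0.16,0,-0.8],
    [0,0,0.16,0,-0.8]
  ],
  "force": 60
}}

```text
clock: 8.5
position: [0.5756, 0.0239, 0.0323]
ee_rot: [0.999, -0.044, 0.0, 0.0]
ft_force: [-3.4, -3.5, 4.2]
grip_width: 0.259
grasp_force: 58.8
```

Call:
{"name": "carry_out", "arguments": {
  "deltas": [
    [0,0,0,-0.2,-0.8],
    [0,0,0,-0.4,-0.8],
    [0,0,0,-0.6,-0.8],
    [0,0,0,-0.8,-0.8],
    [0,0,0,-1,-0.8],
    [0,0,0,-1,-0.8]
  ]
}}

```text
clock: 9.25
position: [0.5756, 0.0238, 0.0323]
ee_rot: [0.976, 0.216, 0.0, 0.0]
ft_force: [-3.2, -5.2, 5.7]
grip_width: 0.265
grasp_force: 58.8
```

```bash
python3 - <<'E'
from h import *
np.set_printoptions(suppress=True,precision=3)
o=manip.get_obs(); print(o["position"],o["ee_rot"],o["grip_width"],o["ft_force"],o["torque"],o["joint_pos"])
q=camera("side")
b=q["img"][190:260,260:340]
cv2.imwrite("pics/s7.png",cv2.resize(b,None,fx=6,fy=6,interpolation=2)[:,:,::-1])
E
```

```text
[0.576 0.024 0.032] [0.976 0.216 0.    0.   ] 0.2653092501434 [-3.196 -5.219  5.742] [-1.05   0.719  0.174] [-0.522  0.436  0.488  1.811 -0.245  0.954 -1.065]
```

View pics/s7.png

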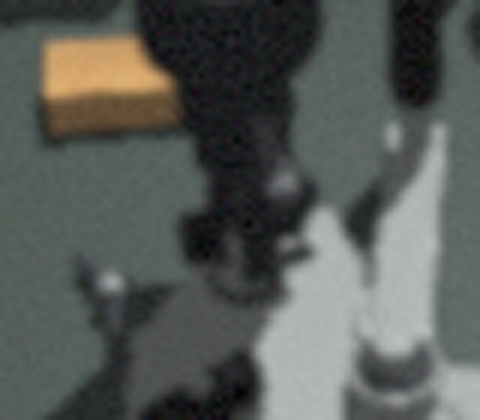

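The wing looks gripped and turning, with a z moment of about 0.17 N m, close to the stated stiffness. Continuing.

Call:
{"name": "carry_out", "arguments": {
  "deltas": [
    [0,0,0,-0.2,-0.8],
    [0,0,0,-0.4,-0.8],
    [0,0,0,-0.6,-0.8],
    [0,0,0,-0.8,-0.8],
    [0,0,0,-1,-0.8],
    [0,0,0,-1,-0.8]
  ]
}}

```text
clock: 10.05
position: [0.5757, 0.0238, 0.0323]
ee_rot: [0.887, 0.461, -0.0, 0.0]
ft_force: [-2.4, -4.6, 5.7]
grip_width: 0.263
grasp_force: 58.8
```

Call:
{"name": "carry_out", "arguments": {
  "deltas": [
    [0,0,0,-0.2,-0.8],
    [0,0,0,-0.4,-0.8],
    [0,0,0,-0.5,-0.8],
    [0,0,0,-0.5,-0.8]
  ]
}}

```text
clock: 10.55
position: [0.5757, 0.0238, 0.0323]
ee_rot: [0.82, 0.573, -0.0, 0.0]
ft_force: [-3.2, -5.2, 4.5]
grip_width: 0.258
grasp_force: 58.8
```

```bash
python3 - <<'E'
from h import *
np.set_printoptions(suppress=True,precision=3)
o=manip.get_obs(); e=o["ee_rot"]; print(o["position"],2*np.degrees(np.arctan2(e[1],e[0])),o["grip_width"],o["ft_force"],o["torque"],o["joint_pos"])
E
```

```text
[0.576 0.024 0.032] 69.89970362440927 0.2577999241532149 [-3.212 -5.226  4.535] [-1.022  0.663  0.107] [-0.397  0.415  0.333  1.804 -0.163  0.949 -0.345]
```

Call:
{"name": "carry_out", "arguments": {
  "deltas": [
    [0,0,0,-0.15,-0.8],
    [0,0,0,-0.3,-0.8],
    [0,0,0,-0.4,-0.8],
    [0,0,0,-0.4,-0.8]
  ]
}}

```text
clock: 11.05
position: [0.5759, 0.0252, 0.0323]
ee_rot: [0.755, 0.655, 0.001, -0.0]
ft_force: [-2.8, -7.5, 4.8]
grip_width: 0.262
grasp_force: 58.9
```

```bash
python3 - <<'E'
from h import *
np.set_printoptions(suppress=True,precision=3)
o=manip.get_obs(); e=o["ee_rot"]; print(o["position"],2*np.degrees(np.arctan2(e[1],e[0])),o["grip_width"],o["ft_force"],o["torque"],o["joint_pos"])
E
```

```text
[0.576 0.025 0.032] 81.90291339371154 0.26191042499279754 [-2.775 -7.486  4.842] [-1.155  0.518 -0.448] [-0.365  0.412  0.292  1.802 -0.144  0.947 -0.153]
```

The moment jumped to −0.45 N m at 82°, so that is the end stop. Releasing, lifting and moving to the left knob.

Call:
{"name": "carry_out", "arguments": {
  "deltas": [
    [0,0,0,0,0],
    [0,0,0,0,0],
    [0,0,0,0,0],
    [0,0,-0.3,0,0],
    [0,0,-0.6,0,0],
    [0.666,-0.054,-0.6,0.35,0],
    [0.666,-0.054,-0.6,0.7,0],
    [0.666,-0.054,-0.6,1,0],
    [0.666,-0.054,-0.6,1,0]
  ]
}}

```text
clock: 12.18
position: [0.5815, 0.1249, 0.1218]
ee_rot: [0.899, 0.439, -0.0, 0.0]
ft_force: [1.0, -0.9, -0.3]
grip_width: 0.506
grasp_force: 0.0
```

Call:
{"name": "carry_out", "arguments": {
  "deltas": [
    [0,0,0,0.387,0],
    [0,0,0,0.387,0],
    [0,0,0,0.387,0],
    [0,0,0,0.387,0]
  ]
}}

```text
clock: 12.68
position: [0.5816, 0.1245, 0.122]
ee_rot: [0.938, 0.346, 0.0, -0.0]
ft_force: [-0.0, 0.0, -0.0]
grip_width: 0.494
grasp_force: 0.0
```

```bash
python3 - <<'E'
from h import *
np.set_printoptions(suppress=True,precision=3)
o=manip.get_obs(); e=o["ee_rot"]; print(o["position"],2*np.degrees(np.arctan2(e[1],e[0])),o["grip_width"])
q=camera("side"); C=cloud(q)
for k,c in(("L",(.582,.125)),("R",(.576,.0245))):
    m=(C[...,2]>.067)&(C[...,2]<.085)&(np.hypot(C[...,0]-c[0],C[...,1]-c[1])<.036)
    X=C[m]; print(k,len(X),X.mean(0),cv2.minAreaRect((X[:,:2]*1000).astype(np.float32)))
E
```

```text
[0.582 0.124 0.122] 40.48923096781882 0.4944436506230661
L 128 [0.583 0.128 0.073] ((583.6414794921875, 126.64746856689453), (55.22580337524414, 15.673846244812012), 40.36213684082031)
R 8 [0.582 0.035 0.074] ((582.611328125, 34.03520965576172), (5.190452575683594, 14.282588005065918), 6.561149597167969)
```

Call:
{"name": "carry_out", "arguments": {
  "deltas": [
    [0,0,0.25,0,0],
    [0,0,0.5,0,0],
    [0,0,0.6,0,0],
    [0,0,0.6,0,0],
    [0,0,0.6,0,-0.8],
    [0,0,0.6,0,-0.8],
    [0,0,0.6,0,-0.8],
    [0,0,0.6,0,-0.8],
    [0,0,0.6,0,-0.8]
  ],
  "force": 60
}}

```text
clock: 13.85
position: [0.5832, 0.1243, 0.0338]
ee_rot: [0.939, 0.345, 0.002, 0.0]
ft_force: [0.9, -3.2, 7.2]
grip_width: 0.261
grasp_force: 58.8
```

Call:
{"name": "carry_out", "arguments": {
  "deltas": [
    [0,0,0,-0.2,-0.8],
    [0,0,0,-0.4,-0.8],
    [0,0,0,-0.6,-0.8],
    [0,0,0,-0.8,-0.8],
    [0,0,0,-1,-0.8],
    [0,0,0,-1,-0.8]
  ]
}}

```text
clock: 14.6
position: [0.583, 0.1244, 0.0338]
ee_rot: [0.817, 0.576, 0.001, 0.001]
ft_force: [-0.0, -2.7, 7.3]
grip_width: 0.259
grasp_force: 58.9
```

Call:
{"name": "carry_out", "arguments": {
  "deltas": [
    [0,0,0,-0.2,-0.8],
    [0,0,0,-0.4,-0.8],
    [0,0,0,-0.6,-0.8],
    [0,0,0,-0.8,-0.8],
    [0,0,0,-0.9,-0.8],
    [0,0,0,-0.9,-0.8]
  ]
}}

```text
clock: 15.35
position: [0.5828, 0.1244, 0.0338]
ee_rot: [0.66, 0.751, 0.001, 0.001]
ft_force: [-0.9, -3.3, 8.1]
grip_width: 0.261
grasp_force: 59.0
```

Call:
{"name": "carry_out", "arguments": {
  "deltas": [
    [0,0,0,-0.15,-0.8],
    [0,0,0,-0.3,-0.8],
    [0,0,0,-0.45,-0.8],
    [0,0,0,-0.6,-0.8],
    [0,0,0,-0.6,-0.8]
  ]
}}

```text
clock: 15.98
position: [0.5826, 0.1244, 0.0338]
ee_rot: [0.535, 0.845, 0.001, 0.001]
ft_force: [-2.2, -2.2, 8.1]
grip_width: 0.256
grasp_force: 59.1
```

```bash
python3 - <<'E'
from h import *
np.set_printoptions(suppress=True,precision=3)
o=manip.get_obs(); e=o["ee_rot"]; print(o["position"],2*np.degrees(np.arctan2(e[1],e[0])),o["grip_width"],o["ft_force"],o["torque"],o["joint_pos"])
E
```

```text
[0.583 0.124 0.034] 115.37706337567631 0.25629006810518984 [-2.167 -2.206  8.102] [-0.541  0.476  0.123] [-0.369  0.435  0.1    1.742 -0.051  0.965  0.194]
```

Call:
{"name": "carry_out", "arguments": {
  "deltas": [
    [0,0,0,-0.15,-0.8],
    [0,0,0,-0.3,-0.8],
    [0,0,0,-0.35,-0.8],
    [0,0,0,-0.35,-0.8]
  ]
}}

```text
clock: 16.48
position: [0.5815, 0.1258, 0.0337]
ee_rot: [0.455, 0.891, 0.001, -0.0]
ft_force: [-9.2, 4.6, 11.5]
grip_width: 0.257
grasp_force: 59.6
```

```bash
python3 - <<'E'
from h import *
np.set_printoptions(suppress=True,precision=3)
o=manip.get_obs(); e=o["ee_rot"]; print(o["position"],2*np.degrees(np.arctan2(e[1],e[0])),o["grip_width"],o["ft_force"],o["torque"],o["joint_pos"])
E
```

```text
[0.581 0.126 0.034] 125.88558326851125 0.25659635267333486 [-9.217  4.564 11.512] [0.304 1.738 0.113] [-0.342  0.435  0.065  1.741 -0.035  0.967  0.363]
```

Call:
{"name": "carry_out", "arguments": {
  "deltas": [
    [0,0,0,0,0],
    [0,0,0,0,0],
    [0,0,0,0,0],
    [0,0,-0.3,0,0],
    [0,0,-0.6,0,0],
    [0,0,-0.85,0,0],
    [-0.371,-0.579,-0.85,0.35,0],
    [-0.371,-0.579,-0.85,0.7,0],
    [-0.371,-0.579,-0.85,0.93,0],
    [-0.371,-0.579,-0.85,0.93,0]
  ]
}}

```text
clock: 17.73
position: [0.5438, 0.0286, 0.1596]
ee_rot: [0.656, 0.754, 0.0, 0.0]
ft_force: [-0.4, 0.1, 0.9]
grip_width: 0.498
grasp_force: 0.0
```

Call:
{"name": "carry_out", "arguments": {
  "deltas": [
    [-0.599,-0.338,0,0,0],
    [-0.599,-0.338,0,0,0],
    [-0.599,-0.338,0,0,0],
    [-0.599,-0.338,0,0,0]
  ]
}}

```text
clock: 18.23
position: [0.5064, -0.0661, 0.1594]
ee_rot: [0.655, 0.755, 0.0, -0.0]
ft_force: [0.6, 0.8, 0.2]
grip_width: 0.501
grasp_force: 0.0
```

```bash
python3 - <<'E'
from h import *
np.set_printoptions(suppress=True,precision=3)
o=manip.get_obs(); e=o["ee_rot"]; print(o["position"],2*np.degrees(np.arctan2(e[1],e[0])),o["grip_width"])
q=camera("side"); C=cloud(q)
for k,c in(("L",(.582,.125)),("R",(.576,.0245))):
    m=(C[...,2]>.067)&(C[...,2]<.085)&(np.hypot(C[...,0]-c[0],C[...,1]-c[1])<.036)
    X=C[m]; print(k,len(X),X.mean(0),cv2.minAreaRect((X[:,:2]*1000).astype(np.float32)))
b=q["img"][150:280,230:380]
cv2.imwrite("pics/s8.png",cv2.resize(b,None,fx=4.5,fy=4.5,interpolation=2)[:,:,::-1])
# finger tip and lever
m=(C[...,2]>.06)&(C[...,2]<.16)&(C[...,0]>.42)&(C[...,0]<.6)&(C[...,1]<-.01)&(C[...,1]>-.12)
n,l,s,_=cv2.connectedComponentsWithStats(m.astype(np.uint8))
for i in range(1,n):
    if s[i,4]>15: X=C[l==i]; print(s[i],X.min(0),X.mean(0),X.max(0))
E
```

```text
[ 0.506 -0.066  0.159] 98.1122476735434 0.5007670335144832
L 115 [0.582 0.129 0.073] ((582.4332885742188, 127.01849365234375), (13.811225891113281, 55.868064880371094), 27.276321411132812)
R 94 [0.576 0.029 0.072] ((575.7208251953125, 27.30218505859375), (55.320804595947266, 15.187856674194336), 72.33302307128906)
[325 185   9  23 190] [ 0.496 -0.075  0.061] [ 0.506 -0.057  0.096] [ 0.517 -0.05   0.123]
[355 188   7   7  43] [ 0.421 -0.119  0.06 ] [ 0.429 -0.111  0.069] [ 0.438 -0.104  0.078]
```

View pics/s8.png

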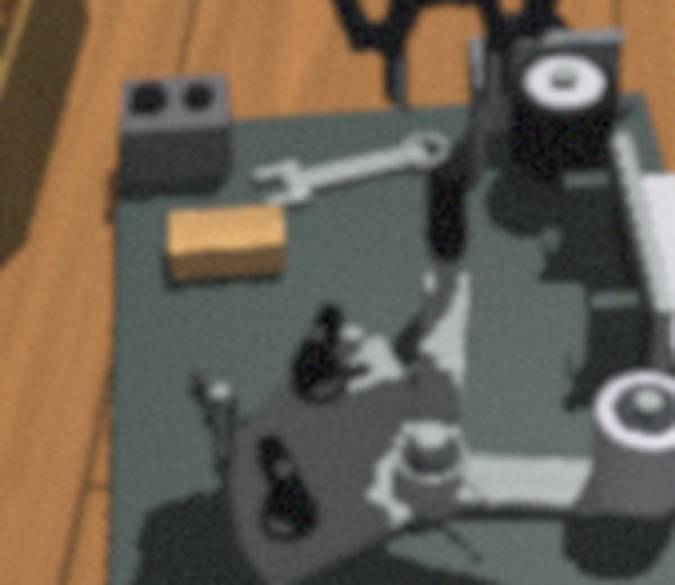

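Side view: the left wing now lies at 117° and the right at 72°, each about 77° on from its start and against its stop. The lever post is untouched at crop (447,210), with the fingers over it. Descending to grasp it.

Call:
{"name": "carry_out", "arguments": {
  "deltas": [
    [0,0,0.25,0,0.1],
    [0,0,0.45,0,0.1],
    [0,0,0.6,0,0.1],
    [0,0,0.68,0,0.1],
    [0,0,0.68,0,0.1],
    [0,0,0.68,0,-0.6],
    [0,0,0.68,0,-0.6],
    [0,0,0.68,0,-0.6],
    [0,0,0.68,0,-0.6]
  ],
  "force": 40
}}

```text
clock: 19.4
position: [0.5064, -0.0671, 0.0585]
ee_rot: [0.656, 0.754, 0.001, 0.0]
ft_force: [-2.9, 0.4, 6.5]
grip_width: 0.281
grasp_force: 39.6
```

The post is held, reading 24 mm across. Now the arc, pushing back.

Call:
{"name": "carry_out", "arguments": {
  "deltas": [
    [-0.006,0.05,0,0,-0.6],
    [-0.009,0.1,0,0,-0.6],
    [-0.01,0.16,0,0,-0.6],
    [-0.007,0.2,0,0,-0.6],
    [-0.005,0.24,0,0,-0.6],
    [0,0.28,0,0,-0.6],
    [0.006,0.319,0,0,-0.6],
    [0.006,0.319,0,0,-0.6],
    [0.006,0.319,0,0,-0.6]
  ]
}}

```text
clock: 20.52
position: [0.5515, -0.0645, 0.0584]
ee_rot: [0.658, 0.753, -0.003, 0.0]
ft_force: [-12.7, -13.7, 14.6]
grip_width: 0.283
grasp_force: 40.0
```

Call:
{"name": "carry_out", "arguments": {
  "deltas": [
    [-0.01,0.012,0,0,-0.6],
    [-0.02,0.025,0,0,-0.6],
    [-0.02,0.025,0,0,-0.6],
    [-0.02,0.025,0,0,-0.6]
  ]
}}

```text
clock: 21.02
position: [0.5542, -0.0639, 0.0583]
ee_rot: [0.657, 0.754, -0.002, -0.002]
ft_force: [-20.3, -2.9, 20.2]
grip_width: 0.283
grasp_force: 42.5
```

```bash
python3 - <<'E'
from h import *
np.set_printoptions(suppress=True,precision=3)
o=manip.get_obs(); print(o["position"],o["ft_force"],o["torque"])
q=camera("side"); C=cloud(q); t=camera("top")
b=q["img"][150:280,230:380]
cv2.imwrite("pics/s9.png",cv2.resize(b,None,fx=4.5,fy=4.5,interpolation=2)[:,:,::-1])
for k in("lever_grip","catch","tension_arm"):
  for x in boxes_of(k,q)[:1]: print(k,x["conf"],np.round(x["position"],3))
E
```

```text
[ 0.554 -0.064  0.058] [-20.268  -2.946  20.242] [-0.834  4.419  0.33 ]
lever_grip 0.66 [0.538 0.07  0.025]
catch 0.44 [0.627 0.034 0.026]
tension_arm 0.87 [0.542 0.066 0.025]
```

View pics/s9.png

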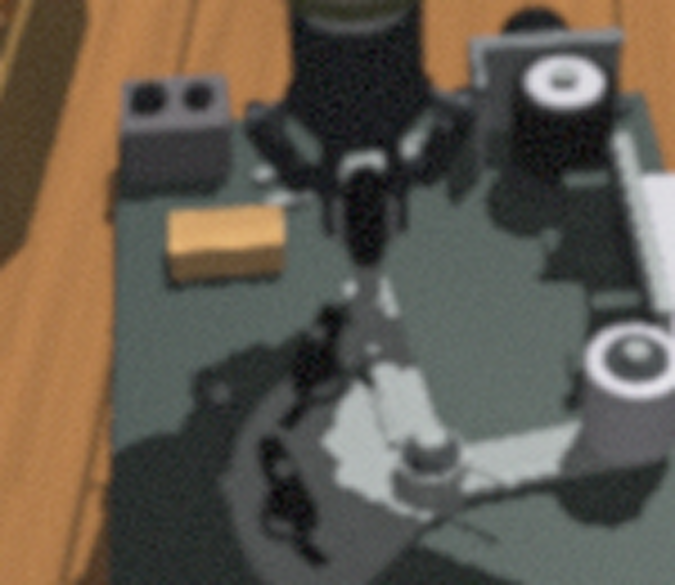

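The arm has swung back with the post held at crop (365,220), about 48 mm of travel, and the wings are undisturbed. A small further push should show whether it's at the hard stop.

Call:
{"name": "carry_out", "arguments": {
  "deltas": [
    [0,0.012,0,0,-0.6],
    [0,0.025,0,0,-0.6],
    [0,0.025,0,0,-0.6],
    [0,0.025,0,0,-0.6]
  ]
}}

```text
clock: 21.78
position: [0.5542, -0.0639, 0.0581]
ee_rot: [0.657, 0.754, -0.005, -0.005]
ft_force: [-41.3, -4.8, 37.5]
grip_width: 0.281
grasp_force: 50.3
```

```bash
python3 - <<'E'
from h import *
np.set_printoptions(suppress=True,precision=4)
o=manip.get_obs(); print(o["position"],o["ft_force"],o["torque"],o["grip_width"])
q=camera("side"); C=cloud(q)
m=(C[...,2]>.1)&(C[...,2]<.13)&(C[...,0]>.535)&(C[...,0]<.575)&(C[...,1]<-.03)&(C[...,1]>-.09)
print(C[m].mean(0),m.sum())
for k in("offcut","wrench","nail_tin","glue_jar"): print(k,[np.round(x["position"],3) for x in boxes_of(k,q)[:1]])
E
```

```text
[ 0.5542 -0.0639  0.0581] [-41.2883  -4.7641  37.5089] [-0.7124  8.2718  0.3114] 0.2806905392751516
[ 0.5542 -0.0524  0.1139] 130
offcut [array([ 0.644, -0.091,  0.035])]
wrench [array([0.579, 0.031, 0.067])]
nail_tin [array([0.42 , 0.378, 0.054])]
glue_jar [array([ 0.512, -0.44 ,  0.057])]
```

The force doubled with no further travel, so it is at the hard stop. I'll ease off slightly to a moderate hold that stays against the stop, then hand in.

Call:
{"name": "carry_out", "arguments": {
  "deltas": [
    [0,-0.014,0,0,-0.6],
    [0,-0.014,0,0,-0.6],
    [0,-0.014,0,0,-0.6]
  ]
}}

```text
clock: 22.4
position: [0.5542, -0.0639, 0.0582]
ee_rot: [0.657, 0.754, -0.003, -0.003]
ft_force: [-29.7, -3.3, 27.6]
grip_width: 0.282
grasp_force: 45.7
```

```bash
python3 - <<'E'
from h import *
o=manip.get_obs(); print(o["position"],o["ft_force"])
f=-o["ft_force"][0]
if 20<f<38 and o["position"][0]>.5535: print(ticket.hand_in())
E
```

```text
[ 0.55420972 -0.06386318  0.058223  ] [-29.73653848  -3.27399587  27.56724834]
the job is handed in; nothing more can be done
None
```

I handed the job in at 22 s of the 51 s allowed: both wing knobs are slack at their end stops, and the lever is held against its hard stop, past the catch, with the hand still on it. The offcut, nail tin and glue jar show where they were; the hand hid the wrench in the last check, but the fingers never went near it.

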